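# Lay the T-square against the plate edge

### The job

Take the T-square by its orange grip from the sloping rest and lay it flat on the dark wooden board, its stock flush along the aluminium plate's edge beside the bare strip of board (the side away from the robot) and its blade across the plate, centred along the blue line, so that the line can be checked. Set it down, do not drop it; let go, and leave the other things on the bench where they are.

Things in the scene. Friction and masses are not known exactly. Their poses are not given: they have to be found in the camera images.
- square_grip (a point): Loose T-square, 0.3 kg; point: centre of its orange grip rib, 16 mm thick (its x), 94 long (y), 28 tall (z), which stands along the dark stock. Axes: x along the blade from stock to tip, y along the stock, z up out of its top. It starts lying on the sloping rest, blade up the slope, stock's back against the yellow ledge; its z then leans 30 degrees from vertical, to the rest's -x
- square_left (a point): +y end of the front face of the T-square's stock, the face that goes against the plate: 15 mm in x, +65 in y, -25 in z from square_grip; same axes. The dark steel stock is 30 mm (x) x 130 (y) x 15 (z), its flat underside 29 mm below square_grip
- square_right (a point): -y end of the same front face: 15 mm in x, -65 in y, -25 in z from square_grip; same axes
- square_tip (a point): middle of the T-square's blade end, at its underside: 135 mm in x, -17 in z from square_grip; same axes. The bright steel blade is 30 mm wide, 3 thick, 120 long, on the stock's centre line; its top is level with the stock's top, its underside 12 mm above the stock's underside
- rest: fixed sloping rest, blue, 160 mm deep (x), 200 wide (y), about 110 tall; the slope rises 30 degrees towards its +x, which points roughly to the robot's side. Origin: centre of its underside, on the table. A yellow ledge crosses the foot of the slope, 10 mm high above the slope; its inner face meets the slope at x -70 mm, z 22 mm
- fixture: fixed dark wooden board 240 mm (x) x 280 (y) x 8 thick on the table, with an aluminium plate fixed on it; origin: centre of the board's underside. Two red clamp blocks with steel studs, 40 mm above the table at most, stand on the plate's corners on the robot's side, x +100 mm, y +-118 mm
- plate_edge (a point): middle of the aluminium plate's long edge beside the bare strip of board, the side away from the robot, at the height of the board's top; x points into the plate, y along the edge, z up. Plate 150 mm (x) x 260 (y) x 10 thick; the edge face is upright. It lies 40 mm to -x of the board's middle: 80 mm of bare board lies before it
- line: blue line drawn across the plate's top, square to the plate's edge, 3.5 mm wide, 146 mm long, up to 40 mm to either side of the plate's middle. Origin: middle of the line; x along the line away from plate_edge
- fitting: small brass flare fitting, 22 mm wide, 26 mm tall, upright on the +y part of the plate (fixture axes); bystander, origin at its underside
- cap: small copper cap, 20 mm wide, 18 mm tall, on the -y part of the plate (fixture axes); bystander, origin at its underside
- tape: yellow and black tape measure, 55 x 34 x 50 mm tall, on the table near the middle; bystander, origin at its underside
- cutter: red and steel tube cutter, about 110 mm long and 26 mm wide, on the table near the middle; bystander, origin at its underside
- gauge_red: round red pressure gauge, 76 mm across, lying on its back, left side; bystander, origin at its underside
- gauge_blue: round blue pressure gauge, 76 mm across, lying on its back, right side; bystander, origin at its underside
- meter: yellow hand meter, 130 x 65 x 30 mm, lying flat, left side; bystander, origin at its underside
Not all that is in view belongs to the job. Of the things like the part that bears square_grip, leave any that is green; of the rest the larger one is meant.

How it is judged (in metres and radians):
On the way:
1. the T-square is lifted off its rest (distance between square_grip and rest above 0.14 m and contact force between square and rest below 0.05 N), for 0.2 s.
At the end, for the whole second after the job is handed in: The T-square lies flat on the board (tilted less than 3 degrees, not standing on anything), at rest and released; both ends of its stock's front face are within 3 mm of that plate edge; the blade lies over the plate with its centre line within 7 mm of the blue line at both stock and tip (x of square_left in the frame of plate_edge between -0.003 and 0.003 m and x of square_right in the frame of plate_edge between -0.003 and 0.003 m and y of square_tip in the frame of line between -0.007 and 0.007 m and y of square_grip in the frame of line between -0.007 and 0.007 m and angle between square_grip's own z axis and vertical below 0.06 rad and z of square_grip in the frame of plate_edge below 0.033 m and x of square_tip in the frame of plate_edge above 0.1 m and linear speed of square below 0.01 m/s); the robot touches nothing.
It fails at once if the T-square is let go in the air (more than 15 mm above its lying height) away from the rest (distance between square_grip and rest above 0.14 m and z of square_grip in the frame of plate_edge above 0.044 m and contact force between the fingers and square below 0.05 N).
It fails at once if a bystander is moved more than 30 mm (distance of any of fitting, cap, tape, cutter, gauge_red, gauge_blue, meter from where it was at the start of the episode above 0.03 m).
It also fails if it takes over 46 s, if anything falls off the work surface, if the arm or the gripper's body presses on something with over 40 N, if the wrist force passes 120 N, or if a joint passes its speed limit or range.

### The arm

A 6-joint arm with a two-finger parallel gripper is mounted at the origin on the work surface. World frame = base frame: x ahead of the robot, y to its left, z up, the work surface at z = 0. Lengths are in m, angles in degrees, forces in N, time in s.
With the tool pointing down it reaches from about 0.275 to 0.825 m from the base axis. Payload 4.9 kg.
Tool frame: the origin (TCP) lies at the very end of the fingers, on their centre line; the grasp point (between the pads) lies 19 mm behind it; z points along the fingers, y is the direction in which the jaws open and shut (so a half turn about z gives the same grasp; the last joint's range is limited). The gripper opens to 85 mm and grips with 20 to 120 N. Pads are 22 mm wide; open, the fingers measure 114 mm over their backs; the gripper's body (76 mm by 85 mm) begins 54 mm behind the grasp point. The pads swing forward as they close: fully open they stand 13 mm farther back than shut.
Start: joints at [-82.689, 18.69, -11.035, 60.275, 0, 82.311], TCP at [0.142, -0.531, 0.231] pointing down, gripper open.
Joint ranges: [-152.03, 152.03], [-55.5, 102.48], [-74.3, 77.21], [-110.64, 120.58], [-84.22, 78.4], [-180, 180]. Speed limits (degrees/s): [147.25, 147.25, 180, 180, 180, 180].

### API

Orientations are given as a 3x3 rotation matrix whose columns are the frame's x, y, z axes.
In Python, from station import get_state, snapshot, camera_model, sign_off gives the robot as it stands. The module is installed in compiled form; this text tells all that it offers.
- The arm moves only by the shell command python3 -m inch 'ROWS' [FORCE]. ROWS is JSON, a list that holds one entry, the list of rows, each a list of 7 numbers: the finger opening in m, from 0 to 0.0854, then the shift along the tool's x, y, z in m, then the turn, a rotation vector about the tool's x, y, z in rad. A call has exactly 8 rows; each row shifts and turns the commanded pose from where the row before left it, along the tool's axes as they then stand; what a row does not reach is not made up. A row lasts 1/12 s, in which the tool goes at most 41.7 mm and 7.16 degrees, less where a joint would pass 70% of its speed; a pose out of reach is approached as far as the arm can. A call with a gripper value outside its range is refused whole. The fingers move at their own pace and stop on an object; FORCE is the grip in N (left out, the last holds). Time passes only in rows, so rows that do not move let the fingers close, or fill a call up. It gives the time, the measured TCP pose, the force and the opening at its end, in the units of the state.
- get_state(): the state, without advancing time (a new reading comes with each control period).
- snapshot(name): name is "scene" or "top" or "wrist"; returns the picture (384x512x3 uint8, blue, green, red); there is no depth.
- camera_model(name): a dict with "fovy" (degrees; the focal length in pixels is half the picture's height over the tangent of half this angle, whatever the lens; pixels are square), "cx", "cy" (the principal point, pixels), "k1" (the pictures are not rectified: a ray, as slopes to the right and down, at radius r is drawn at 1 + k1 r^2 times it, then the intrinsics apply), "position" and "orientation" of the camera in the world. Camera axes: x right, y down, z forward; pixel columns grow to the right and rows downward; lengths in m; the calibration is good to about 2 mm. A picture is of the moment at which its call begins: read the wrist's pose just before it. camera_model takes no time and is no camera call; for the wrist camera it gives the pose at the moment of the call.
- sign_off(): hands the job in, once; it reports no verdict.
The state is a dict: "time_s": time; "joint_pos": joint angles; "joint_vel": joint speeds; "joint_efforts": joint torques, N m; "tcp_pos": TCP position; "ee_rot": TCP orientation; "wrist_force": force on the tool from outside, world axes, zero at the start; "moment": the same for the moment, N m; "opening": finger opening in m.
Only numpy, scipy, OpenCV 4.12 (cv2) and the standard library are available. Lean on these libraries where they do the work, as an engineer would, in place of code of your own. Each camera call takes 0.05 s, during which the arm holds its last target.

## Working session

There is one attempt and no reset: what is moved stays moved. The work goes in short steps, Python scripts to look and compute and a shell command to move; the robot and the scene stay as the last step left them, time stands still between calls to the robot, and variables do not carry over. Pictures are saved under pics/ and viewed, and the job is handed in when it is done.

```bash
mkdir -p pics; ls; python3 - <<'E'
from station import *
import cv2
print(get_state())
for n in("scene","top","wrist"):
    m=camera_model(n);print(n,m)
    cv2.imwrite(f"pics/{n}0.png",snapshot(n))
E
```

```text
pics
{'time_s': 0.0, 'joint_pos': array([-8.26889323e+01,  1.87326935e+01, -1.10907934e+01,  6.02739288e+01,
       -1.42098124e-03,  8.23118428e+01]), 'joint_vel': array([-0.01678171, -0.00266233, -0.01385626,  0.00635657, -0.01641926,
       -0.05825943]), 'joint_efforts': array([-2.10948601e-03, -4.43394792e+01,  2.62443799e+01,  1.54875236e-02,
       -3.76377247e-04,  1.20680383e-05]), 'tcp_pos': array([ 0.14228293, -0.53069066,  0.23050497]), 'ee_rot': array([[ 9.65929347e-01,  2.58805795e-01, -2.40963197e-04],
       [ 2.58805827e-01, -9.65927901e-01,  1.68324468e-03],
       [ 2.02880403e-04, -1.68825812e-03, -9.99998554e-01]]), 'wrist_force': array([-0.03739808, -1.15699554, -0.82744656]), 'moment': array([ 0.00569343,  0.0335382 , -0.00934626]), 'opening': 0.08519402839019335}
scene {'fovy': 55.079656809226464, 'cx': 259.05422642863266, 'cy': 193.0991801804181, 'k1': -0.05004454421957756, 'position': array([ 1.06533583, -0.62316886,  0.85802276]), 'orientation': array([[ 0.75277897,  0.42651803, -0.50140421],
       [ 0.65812164, -0.50399197,  0.55934605],
       [-0.01413252, -0.75104891, -0.6600953 ]])}
top {'fovy': 54.87937868379524, 'cx': 260.0552592811007, 'cy': 183.96451674118407, 'k1': -0.09131184832828702, 'position': array([ 0.18518767, -0.00866608,  1.46579098]), 'orientation': array([[ 0.03231265, -0.97597691,  0.21546453],
       [-0.99947707, -0.03129043,  0.00815453],
       [-0.00121666, -0.21561535, -0.97647762]])}
wrist {'fovy': 69.74455852511335, 'cx': 264.0776830426223, 'cy': 194.384721462055, 'k1': -0.04828767425215997, 'position': array([ 0.22388555, -0.50923262,  0.37270815]), 'orientation': array([[ 0.26027382, -0.9143079 , -0.31032016],
       [-0.96553427, -0.24681472, -0.08261996],
       [-0.0010515 ,  0.32112856, -0.94703503]])}
```

View pics/scene0.png

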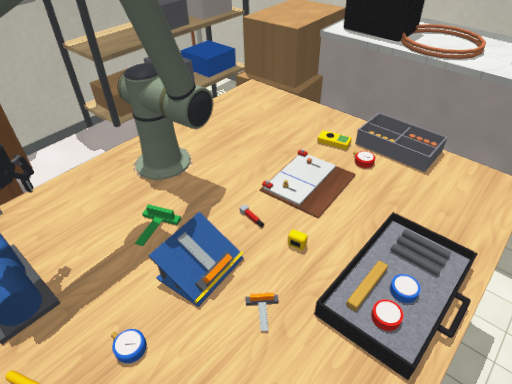

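View pics/top0.png

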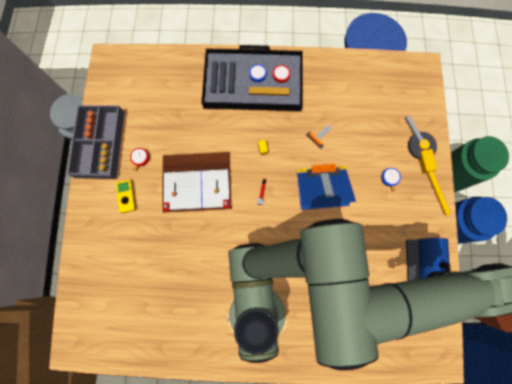

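View pics/wrist0.png

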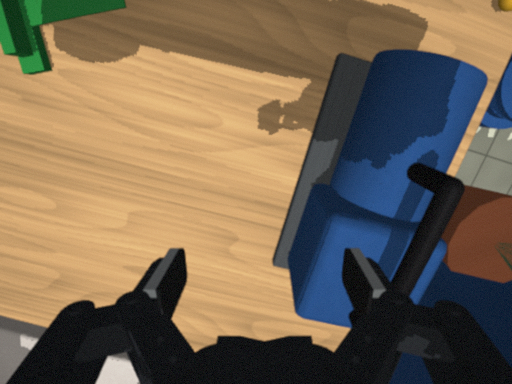

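The T-square to move is the larger orange one on the blue rest, at top (325,185) and scene (205,260). The green one and the small one on the table are decoys. The board is at top (197,183) and scene (308,182). I'll enlarge both areas.

```bash
cat > h.py <<'E'
import numpy as np,cv2,json
from station import *
def f(m): return 192/np.tan(np.radians(m["fovy"])/2)
def proj(m,P):
    P=np.atleast_2d(P); q=(P-m["position"])@m["orientation"]; s=q[:,:2]/q[:,2:]
    r2=(s**2).sum(1,keepdims=True); s=s*(1+m["k1"]*r2)
    return s*f(m)+[m["cx"],m["cy"]]
def ray(m,uv):
    uv=np.atleast_2d(np.array(uv,float)); d=(uv-[m["cx"],m["cy"]])/f(m); s=d.copy()
    for _ in range(30): s=d/(1+m["k1"]*(s**2).sum(1,keepdims=True))
    return np.c_[s,np.ones(len(s))]@m["orientation"].T
def onz(m,uv,z):
    d=ray(m,uv); return m["position"]+d*((z-m["position"][2])/d[:,2])[:,None]
def crop(img,x,y,w,h,k,name):
    cv2.imwrite(name,cv2.resize(img[y:y+h,x:x+w],None,fx=k,fy=k,interpolation=cv2.INTER_CUBIC))
E
python3 - <<'E'
from h import *
t=cv2.imread("pics/top0.png");s=cv2.imread("pics/scene0.png")
crop(t,290,155,75,60,10,"pics/c1.png")
crop(t,155,145,85,72,8,"pics/c2.png")
crop(s,140,205,110,100,6,"pics/c3.png")
crop(s,255,140,105,80,7,"pics/c4.png")
E
```

```text
(no output)
```

View pics/c1.png

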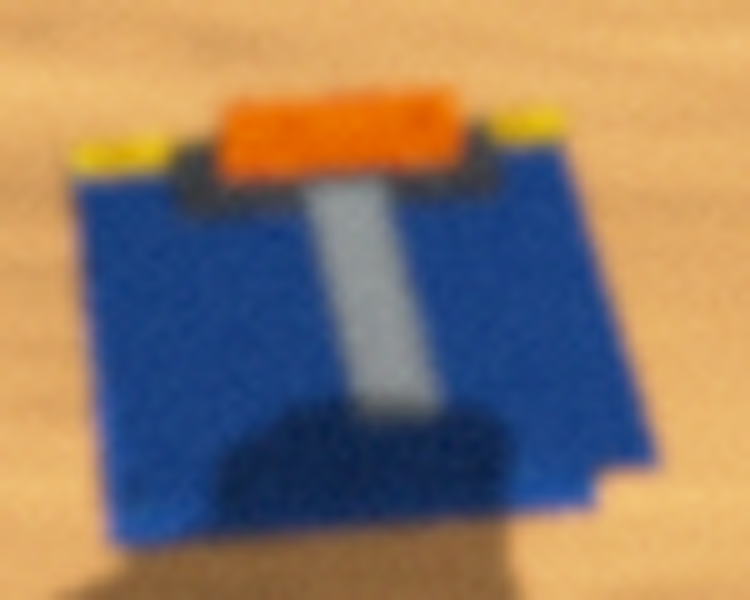

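View pics/c2.png

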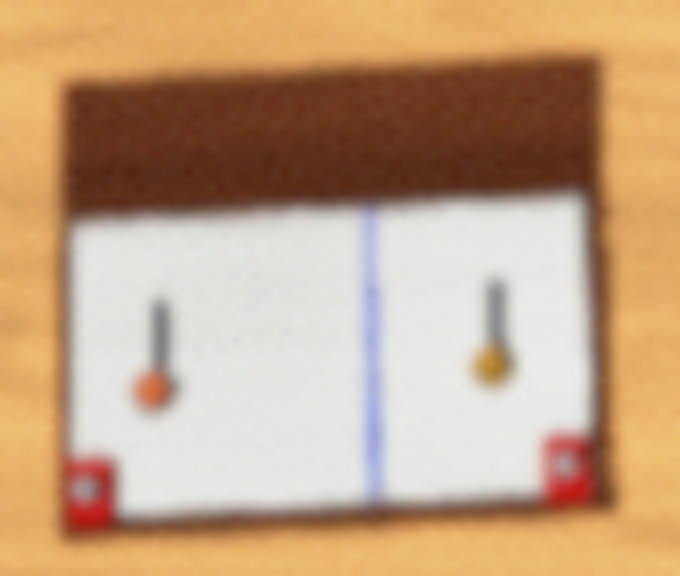

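View pics/c3.png

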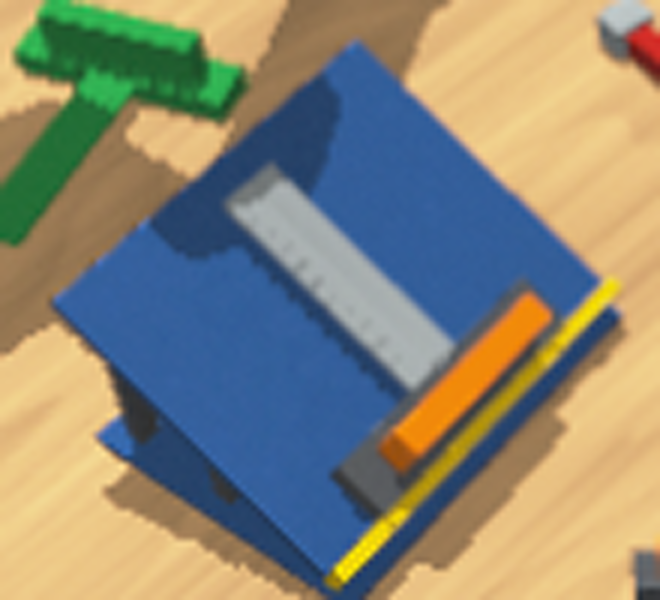

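View pics/c4.png

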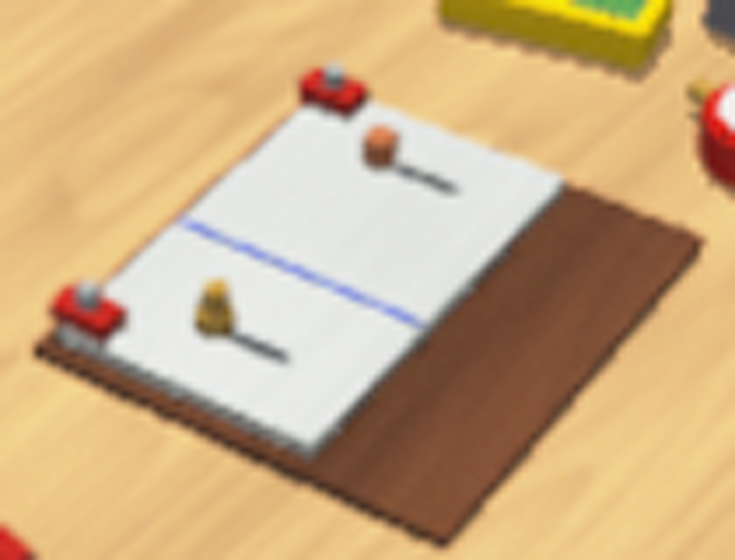

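```bash
cat > fit.py <<'E'
from h import *
from scipy.optimize import least_squares
from scipy.spatial.transform import Rotation as R
T=camera_model("top");S=camera_model("scene")
def px(p,k,x,y): return (np.array(p,float)+.5)/k-.5+[x,y]
c1=lambda p:px(p,10,290,155);c2=lambda p:px(p,8,155,145);c3=lambda p:px(p,6,140,205);c4=lambda p:px(p,7,255,140)
A=[(T,c2((66,84)),(-.12,-.14,.008)),(T,c2((600,60)),(-.12,.14,.008)),(T,c2((614,508)),(.12,.14,.008)),(T,c2((62,538)),(.12,-.14,.008)),
(T,c2((70,218)),(-.04,-.13,.018)),(T,c2((588,192)),(-.04,.13,.018)),
(S,c4((703,242)),(-.12,-.14,.008)),(S,c4((443,545)),(-.12,.14,.008)),(S,c4((37,350)),(.12,.14,.008)),
(S,c4((313,448)),(-.04,.13,.018)),(S,c4((563,182)),(-.04,-.13,.018))]
L=[(T,c2((370,207)),-.038),(T,c2((376,497)),.108),(S,c4((424,325)),-.038),(S,c4((185,220)),.108)]
def xf(p,P,tilt=0): return np.array(p[:3])+R.from_euler('ZY',[p[3],-tilt]).apply(P)
def resA(p):
    q=[p[0],p[1],0,p[2]]
    r=[proj(m,xf(q,P))[0]-uv for m,uv,P in A]
    r+=[proj(m,xf(q,(x,p[3],.018)))[0]-uv for m,uv,x in L]
    return np.ravel(r)
a=least_squares(resA,[.55,.2,np.pi,0],x_scale=.1)
print("fixture x y yaw liney",a.x, np.degrees(a.x[2]));print(np.round(a.fun.reshape(-1,2),1).tolist())
B=[(T,c1((355,412)),(.135,-.015,-.014)),(T,c1((442,408)),(.135,.015,-.014)),(T,c1((185,215)),(.015,-.065,-.014)),(T,c1((502,190)),(.015,.065,-.014)),
(T,c1((222,98)),(-.008,-.047,.014)),(T,c1((462,90)),(-.008,.047,.014)),
(S,c3((230,207)),(.135,.015,-.014)),(S,c3((275,167)),(.135,-.015,-.014)),(S,c3((522,283)),(.015,-.065,-.014)),(S,c3((335,475)),(.015,.065,-.014)),(S,c3((378,515)),(-.015,.065,-.014)),
(S,c3((530,292)),(.008,-.047,.014)),(S,c3((553,313)),(-.008,-.047,.014)),(S,c3((382,440)),(.008,.047,.014))]
def resB(p): return np.ravel([proj(m,xf(p,P,np.radians(30)))[0]-uv for m,uv,P in B])
b=least_squares(resB,[.6,-.15,.055,np.pi],x_scale=.1)
print("square",b.x,np.degrees(b.x[3]));print(np.round(b.fun.reshape(-1,2),1).tolist())
E
python3 fit.py
```

```text
fixture x y yaw liney [0.51252742 0.26209223 3.22541843 0.01982385] 184.80286310719964
[[-0.4, -0.9], [0.3, -1.5], [0.6, 0.1], [-0.2, -0.2], [0.8, 0.3], [-0.2, 0.3], [0.4, -0.7], [0.3, -0.4], [-1.1, -0.5], [-0.3, -0.2], [0.2, -0.5], [-0.1, 0.2], [-0.2, -0.4], [-0.2, -0.2], [-0.5, 0.0]]
square [ 0.5694401  -0.24668542  0.0507353   3.23253137] 185.21040474531353
[[0.2, 0.8], [-0.6, 0.7], [-0.4, -1.7], [0.3, -1.1], [0.0, 0.6], [-0.4, 0.1], [-0.9, -0.3], [-0.7, -0.3], [0.0, -0.2], [-0.3, -1.0], [0.5, 0.5], [-0.4, 0.8], [-0.2, 1.5], [1.2, -0.8]]
```

```bash
cat > mv.py <<'E'
from h import *
from scipy.spatial.transform import Rotation as R
def tw(n,p,Rt,p0=None,R0=None):
    s=get_state(); p0=s["tcp_pos"] if p0 is None else p0; R0=s["ee_rot"] if R0 is None else R0
    w=R.from_matrix(R0.T@Rt).as_rotvec()/n; M=R.from_rotvec(w).as_matrix()
    G=sum(np.linalg.matrix_power(M,i) for i in range(n))
    d=np.linalg.solve(G,R0.T@(np.array(p)-p0))
    print("n",n,"row",np.round(d,4).tolist(),np.round(w,4).tolist(),"deg/row",round(np.degrees(np.linalg.norm(w)),2))
def frame(yaw,tilt=0):  # square axes -> tool, option B
    X=R.from_euler('ZY',[yaw,-tilt]).as_matrix()
    return X, np.c_[-X[:,1],-X[:,0],-X[:,2]]
E
python3 - <<'E'
from mv import *
X,Rt=frame(np.radians(185.1),np.radians(30)); g=np.array([.5694,-.2467,.053])
tw(16,g+X[:,2]*.13,Rt); print(g+X[:,2]*.13)
tw(8,[.35,-.42,.25],frame(np.radians(150),0)[1])
E
```

```text
n 16 row [0.0363, 0.0147, -0.0018] [0.0271, -0.0229, -0.0852] deg/row 5.29
[ 0.63414267 -0.24092187  0.1655833 ]
n 8 row [0.03, 0.0035, -0.0024] [-0.0001, -0.0001, -0.0982] deg/row 5.63
```

```bash
python3 -m inch '[[[0.0854,0.0363,0.0147,-0.0018,0.0271,-0.0229,-0.0852],[0.0854,0.0363,0.0147,-0.0018,0.0271,-0.0229,-0.0852],[0.0854,0.0363,0.0147,-0.0018,0.0271,-0.0229,-0.0852],[0.0854,0.0363,0.0147,-0.0018,0.0271,-0.0229,-0.0852],[0.0854,0.0363,0.0147,-0.0018,0.0271,-0.0229,-0.0852],[0.0854,0.0363,0.0147,-0.0018,0.0271,-0.0229,-0.0852],[0.0854,0.0363,0.0147,-0.0018,0.0271,-0.0229,-0.0852],[0.0854,0.0363,0.0147,-0.0018,0.0271,-0.0229,-0.0852]]]' 40
python3 - <<'E'
from mv import *
print(get_state()["joint_pos"])
X,Rt=frame(np.radians(185.1),np.radians(30)); g=np.array([.5694,-.2467,.053])
tw(8,g+X[:,2]*.13,Rt)
E
```

```text
time_s: 0.82
tcp_pos: [0.4459, -0.4769, 0.2155]
ee_rot: [[0.567, 0.779, -0.267], [0.818, -0.571, 0.071], [-0.097, -0.259, -0.961]]
wrist_force: [0.4, -1.1, 0.2]
opening: 0.0852
[-49.23693041  42.74469819  24.53166485  85.13794908  -8.94397499
  77.28593329]
n 8 row [0.0362, 0.0145, -0.0018] [0.027, -0.0226, -0.0848] deg/row 5.26
```

```bash
python3 -m inch '[[[0.0854,0.0362,0.0145,-0.0018,0.027,-0.0226,-0.0848],[0.0854,0.0362,0.0145,-0.0018,0.027,-0.0226,-0.0848],[0.0854,0.0362,0.0145,-0.0018,0.027,-0.0226,-0.0848],[0.0854,0.0362,0.0145,-0.0018,0.027,-0.0226,-0.0848],[0.0854,0.0362,0.0145,-0.0018,0.027,-0.0226,-0.0848],[0.0854,0.0362,0.0145,-0.0018,0.027,-0.0226,-0.0848],[0.0854,0.0362,0.0145,-0.0018,0.027,-0.0226,-0.0848],[0.0854,0.0362,0.0145,-0.0018,0.027,-0.0226,-0.0848]]]'
python3 - <<'E'
from mv import *
print(get_state()["joint_pos"],get_state()["tcp_pos"],get_state()["joint_vel"])
m=camera_model("wrist");cv2.imwrite("pics/w1.png",snapshot("wrist"))
np.save("w1.npy",m,allow_pickle=True)
print(m["position"],m["orientation"])
E
```

```text
time_s: 1.48
tcp_pos: [0.6341, -0.2407, 0.1649]
ee_rot: [[-0.089, 0.862, -0.498], [0.996, 0.077, -0.044], [0.0, -0.5, -0.866]]
wrist_force: [1.2, -1.1, 0.0]
opening: 0.0856
[-21.30669826  64.69124322  56.16392697 108.85441727 -12.83433708
  66.73388265] [ 0.63412705 -0.24070878  0.164921  ] [ 40.53416945  27.48076543  39.32863963  31.36205309  -3.35540035
 -18.50514301]
[ 0.69926774 -0.1515262   0.28793541] [[ 0.86268583  0.24569854 -0.44204682]
 [ 0.07822251 -0.92836433 -0.36334683]
 [-0.49965428  0.27887615 -0.8201059 ]]
```

View pics/w1.png

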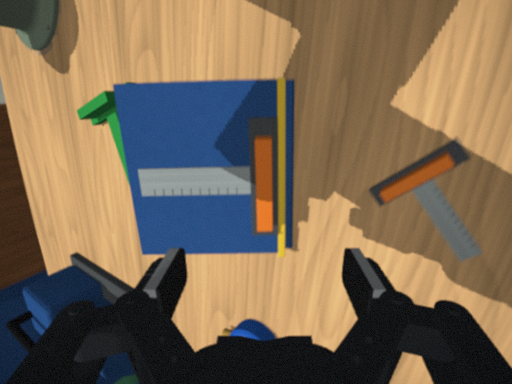

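```bash
python3 - <<'E'
from mv import *
for i in range(3):
    s=get_state();m=camera_model("wrist");im=snapshot("wrist")
    print(s["joint_vel"].round(1),s["tcp_pos"])
cv2.imwrite("pics/w2.png",im)
np.save("w2.npy",m,allow_pickle=True)
crop(im,105,65,200,200,4,"pics/w2c.png")
E
```

```text
[-1.1 -1.6 -5.  -5.3  0.6  3.4] [ 0.63641457 -0.23010515  0.16187275]
[-5.7 -2.6 -1.8 -2.3 -3.9  1.1] [ 0.63564809 -0.23356375  0.16229923]
[-4.9 -2.5 -0.7 -0.8 -1.9  0.2] [ 0.63474759 -0.2373933   0.16349897]
```

```bash
python3 - <<'E'
import cv2
im=cv2.imread("pics/w2c.png");cv2.imwrite("pics/w2d.png",im[:, :][0:760,0:800][0:600])
E
```

```text
(no output)
```

View pics/w2d.png

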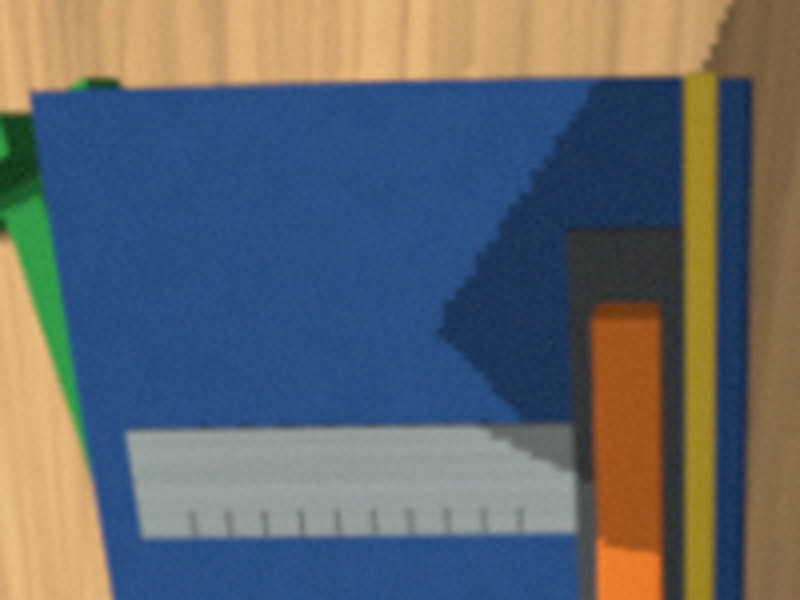

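```bash
python3 - <<'E'
from h import *
im=cv2.imread("pics/w2.png");crop(im,205,150,120,100,6,"pics/w2e.png")
E
```

```text
(no output)
```

View pics/w2e.png

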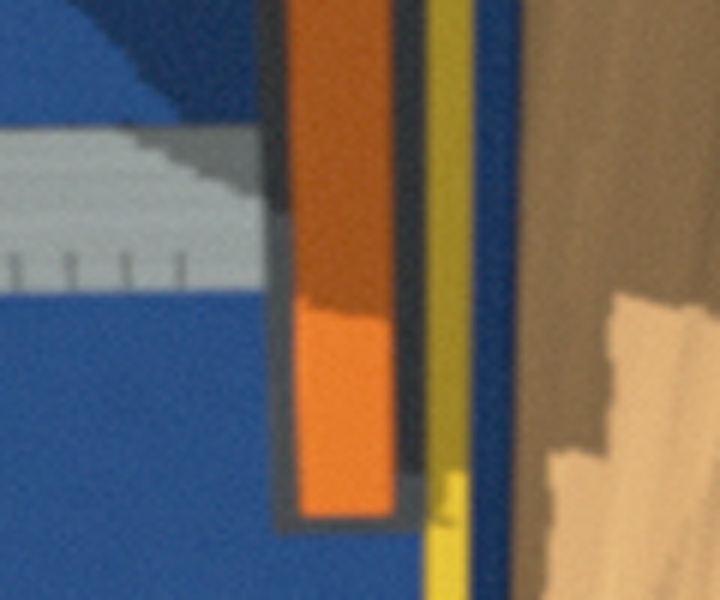

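```bash
cat >> fit.py <<'E'
W=np.load("w2.npy",allow_pickle=True).item()
d1=lambda p:px(p,4,105,65);d2=lambda p:px(p,6,205,150)
C=[(d1((127,431)),(.135,-.015,-.014)),(d1((141,539)),(.135,.015,-.014)),(d1((568,230)),(.015,-.065,-.014)),(d1((592,318)),(.008,-.047,.014)),(d1((661,316)),(-.008,-.047,.014)),
(d2((275,530)),(.015,.065,-.014)),(d2((301,517)),(.008,.047,.014)),(d2((395,514)),(-.008,.047,.014))]
C=[(W,u,P) for u,P in C]
def resC(p): return np.ravel([proj(m,xf(p,P,p[4]))[0]-uv for m,uv,P in C])
c=least_squares(resC,[.57,-.25,.055,np.pi,.52],x_scale=.1)
print("wrist square",c.x,np.degrees(c.x[3:]));print(np.round(c.fun.reshape(-1,2),1).tolist())
r3=lambda p:np.ravel([proj(m,xf(p,P,np.radians(30)))[0]-uv for m,uv,P in C])
c=least_squares(r3,[.57,-.25,.055,np.pi],x_scale=.1);print(c.x,np.degrees(c.x[3]),abs(c.fun).max())
from mv import tw,frame
X,Rt=frame(c.x[3],np.radians(30)); g=c.x[:3]; z=X[:,2]
tw(8,g-z*.007,Rt); print(get_state()["tcp_pos"],(get_state()["tcp_pos"]-g)@X)
E
python3 fit.py
```

```text
fixture x y yaw liney [0.51252742 0.26209223 3.22541843 0.01982385] 184.80286310719964
[[-0.4, -0.9], [0.3, -1.5], [0.6, 0.1], [-0.2, -0.2], [0.8, 0.3], [-0.2, 0.3], [0.4, -0.7], [0.3, -0.4], [-1.1, -0.5], [-0.3, -0.2], [0.2, -0.5], [-0.1, 0.2], [-0.2, -0.4], [-0.2, -0.2], [-0.5, 0.0]]
square [ 0.5694401  -0.24668542  0.0507353   3.23253137] 185.21040474531353
[[0.2, 0.8], [-0.6, 0.7], [-0.4, -1.7], [0.3, -1.1], [0.0, 0.6], [-0.4, 0.1], [-0.9, -0.3], [-0.7, -0.3], [0.0, -0.2], [-0.3, -1.0], [0.5, 0.5], [-0.4, 0.8], [-0.2, 1.5], [1.2, -0.8]]
wrist square [ 0.57119868 -0.24524108  0.05347746  3.25083178  0.52730074] [186.25894079  30.21210701]
[[-0.3, 0.1], [0.4, -0.5], [-0.3, 0.1], [0.1, -0.2], [0.1, 0.1], [-0.4, 0.6], [0.3, -0.3], [0.1, -0.0]]
[ 0.57138741 -0.24513101  0.053812    3.2513051 ] 186.28606016650158 0.7083209838573339
n 8 row [0.0001, 0.0001, 0.0168] [-0.0001, -0.0013, -0.0023] deg/row 0.15
[ 0.63399736 -0.24018792  0.16466349] [0.00106122 0.00194195 0.12738758]
```

```bash
python3 -m inch '[[[0.0854,0.0001,0.0001,0.021,0,-0.0013,-0.0023],[0.0854,0.0001,0.0001,0.021,0,-0.0013,-0.0023],[0.0854,0.0001,0.0001,0.021,0,-0.0013,-0.0023],[0.0854,0.0001,0.0001,0.018,0,-0.0013,-0.0023],[0.0854,0.0001,0.0001,0.012,0,-0.0013,-0.0023],[0.0854,0.0001,0.0001,0.007,0,-0.0013,-0.0023],[0.0854,0.0001,0.0001,0,0,-0.0013,-0.0023],[0.0854,0.0001,0.0001,0,0,-0.0013,-0.0023]]]'
cat > rel.py <<'E'
from mv import *
X,Rt=frame(3.2513,np.radians(30)); g=np.array([.5714,-.2451,.0537])
s=get_state();print("rel mm",((s["tcp_pos"]-g)@X*1e3).round(1),"J",s["joint_pos"].round(1),"v",s["joint_vel"].round(1),s["wrist_force"].round(1),s["opening"])
print("rot err deg",np.degrees(R.from_matrix(s["ee_rot"].T@Rt).as_rotvec()).round(2)); tw(8,g-X[:,2]*.011,Rt)
E
python3 rel.py
```

```text
time_s: 2.35
tcp_pos: [0.5841, -0.2473, 0.0801]
ee_rot: [[-0.104, 0.862, -0.495], [0.995, 0.09, -0.053], [-0.001, -0.498, -0.867]]
wrist_force: [0.1, -1.4, -0.0]
opening: 0.0853
rel mm [ 2.4  3.5 29.1] J [-23.   58.   29.8  88.5 -14.   64.4] v [ 1.3 -0.4  1.2 -0.2 -0.6 -1.3] [ 0.1 -1.4 -0. ] 0.0852728425909714
rot err deg [ 0.12 -0.09 -0.3 ]
n 8 row [0.0004, 0.0003, 0.005] [0.0003, -0.0002, -0.0007] deg/row 0.04
```

```bash
python3 -m inch '[[[0.0854,0.0006,0.0005,0.010,0,0,-0.001],[0.0854,0.0006,0.0005,0.010,0,0,-0.001],[0.0854,0.0006,0.0005,0.008,0,0,-0.001],[0.0854,0.0006,0.0005,0.007,0,0,-0.001],[0.0854,0.0006,0.0005,0.005,0,0,-0.001],[0.0854,0,0,0,0,0,0],[0.0854,0,0,0,0,0,0],[0.0854,0,0,0,0,0,0]]]'; python3 rel.py
```

```text
time_s: 3.02
tcp_pos: [0.5668, -0.245, 0.0438]
ee_rot: [[-0.11, 0.862, -0.495], [0.994, 0.096, -0.054], [0.001, -0.498, -0.867]]
wrist_force: [-0.3, -0.3, -0.1]
opening: 0.0853
rel mm [ -1.   -0.6 -10.8] J [-23.3  57.5  23.3  82.3 -14.2  63.7] v [ 0.  -0.2  0.2 -0.2 -0.   0. ] [-0.3 -0.3 -0.1] 0.08527945286005409
rot err deg [ 0.12 -0.04  0.08]
n 8 row [-0.0001, -0.0001, 0.0] [0.0003, -0.0001, 0.0002] deg/row 0.02
```

On target, so I'll close with a 40 N grip.

```bash
python3 -m inch '[[[0.0,0,-0.001,0,0,0,0],[0.0,0,0,0,0,0,0],[0.0,0,0,0,0,0,0],[0.0,0,0,0,0,0,0],[0.0,0,0,0,0,0,0],[0.0,0,0,0,0,0,0],[0.0,0,0,0,0,0,0],[0.0,0,0,0,0,0,0]]]' 40; python3 rel.py
python3 - <<'E'
from h import *
crop(snapshot("scene"),140,160,150,120,5,"pics/s1.png")
E
```

```text
time_s: 3.68
tcp_pos: [0.5642, -0.2451, 0.045]
ee_rot: [[-0.11, 0.86, -0.498], [0.994, 0.096, -0.054], [0.002, -0.501, -0.865]]
wrist_force: [-4.4, 1.1, 5.3]
opening: 0.0153
rel mm [  1.8  -0.8 -11.1] J [-23.3  57.4  23.   82.4 -14.3  63.7] v [-0.   0.1 -0.1  0.   0.1  0. ] [-4.4  1.1  5.3] 0.015281865923920708
rot err deg [-0.09 -0.06  0.09]
n 8 row [-0.0001, 0.0002, -0.0] [-0.0002, -0.0001, 0.0002] deg/row 0.02
```

View pics/s1.png

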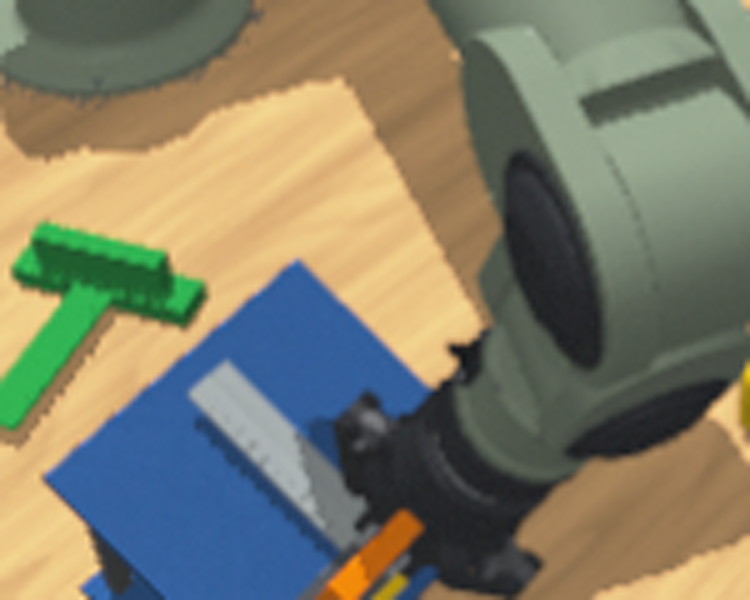

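```bash
python3 -m inch '[[[0.0,0,0,0,0,0,0],[0.0,0,0,0,0,0,0],[0.0,0,0,-0.006,0,0,0],[0.0,0,0,-0.014,0,0,0],[0.0,0,0,-0.02,0,0,0],[0.0,0,0,-0.025,0,0,0],[0.0,0,0,-0.025,0,0,0],[0.0,0,0,-0.025,0,0,0]]]' 70; python3 rel.py
python3 - <<'E'
from mv import *
Xf,Rf=frame(np.radians(184.8),0)
s=get_state(); print(s["wrist_force"])
tw(16,[.60,-.05,.20],Rf)
E
```

```text
time_s: 4.4
tcp_pos: [0.623, -0.2385, 0.144]
ee_rot: [[-0.11, 0.862, -0.496], [0.994, 0.096, -0.053], [0.002, -0.498, -0.867]]
wrist_force: [0.3, -1.1, -3.4]
opening: 0.0147
rel mm [ 1.000e-01 -9.000e-01  1.043e+02] J [-21.3  61.7  46.9 102.2 -13.3  65.6] v [ 5.  20.4 80.6 60.8  2.3  4.5] [ 0.3 -1.1 -3.4] 0.014673328887651146
rot err deg [ 0.1  -0.1   0.08]
n 8 row [-0.0001, -0.0, 0.0144] [0.0002, -0.0002, 0.0002] deg/row 0.02
[ 0.34799488 -1.08081802 -3.36932529]
n 16 row [0.0119, -0.0012, -0.0033] [-0.0326, 0.0003, 0.0016] deg/row 1.87
```

```bash
python3 -m inch '[[[0.0,0.012,-0.001,-0.003,-0.0326,0,0.0016],[0.0,0.012,-0.001,-0.003,-0.0326,0,0.0016],[0.0,0.012,-0.001,-0.003,-0.0326,0,0.0016],[0.0,0.012,-0.001,-0.003,-0.0326,0,0.0016],[0.0,0.012,-0.001,-0.003,-0.0326,0,0.0016],[0.0,0.012,-0.001,-0.003,-0.0326,0,0.0016],[0.0,0.012,-0.001,-0.003,-0.0326,0,0.0016],[0.0,0.012,-0.001,-0.003,-0.0326,0,0.0016]]]'
python3 -m inch '[[[0.0,0.012,-0.001,-0.003,-0.0326,0,0.0016],[0.0,0.012,-0.001,-0.003,-0.0326,0,0.0016],[0.0,0.012,-0.001,-0.003,-0.0326,0,0.0016],[0.0,0.012,-0.001,-0.003,-0.0326,0,0.0016],[0.0,0.012,-0.001,-0.003,-0.0326,0,0.0016],[0.0,0.012,-0.001,-0.003,-0.0326,0,0.0016],[0.0,0.012,-0.001,-0.003,-0.0326,0,0.0016],[0.0,0.012,-0.001,-0.003,-0.0326,0,0.0016]]]'
python3 - <<'E'
from mv import *
Xf,Rf=frame(np.radians(184.8),0)
s=get_state(); print(s["wrist_force"],s["joint_pos"])
tw(16,[.595,.245,.14],Rf)
E
```

```text
time_s: 5.07
tcp_pos: [0.6145, -0.1423, 0.1683]
ee_rot: [[-0.098, 0.962, -0.255], [0.995, 0.094, -0.028], [-0.003, -0.257, -0.966]]
wrist_force: [-0.3, -0.7, -2.3]
opening: 0.015
time_s: 5.73
tcp_pos: [0.6009, -0.0471, 0.1929]
ee_rot: [[-0.086, 0.996, 0.001], [0.996, 0.086, -0.004], [-0.004, 0.0, -1.0]]
wrist_force: [-0.9, 0.0, -2.2]
opening: 0.0141
[-0.89541781  0.00791693 -2.16759324] [-11.37570005  25.70344303  -6.24672237  57.95948657  -0.23306773
  73.69223966]
n 16 row [0.0182, 0.0012, 0.0033] [0.0, 0.0003, 0.0001] deg/row 0.02
```

```bash
python3 -m inch '[[[0.0,0.022,0.001,0.001,0,0,0],[0.0,0.022,0.001,0.001,0,0,0],[0.0,0.022,0.001,0.001,0,0,0],[0.0,0.022,0.001,0.001,0,0,0],[0.0,0.022,0.001,0.001,0,0,0],[0.0,0.022,0.001,0.001,0,0,0],[0.0,0.022,0.001,0.001,0,0,0],[0.0,0.022,0.001,0.001,0,0,0]]]'
python3 -m inch '[[[0.0,0.021,0.001,0.005,0,0,0],[0.0,0.021,0.001,0.005,0,0,0],[0.0,0.021,0.001,0.005,0,0,0],[0.0,0.021,0.001,0.005,0,0,0],[0.0,0.015,0.001,0.005,0,0,0],[0.0,0.008,0.001,0.005,0,0,0],[0.0,0,0,0,0,0,0],[0.0,0,0,0,0,0,0]]]'
python3 - <<'E'
from mv import *
Xf,Rf=frame(np.radians(184.8),0)
for i in range(3):
  s=get_state();m=camera_model("wrist");im=snapshot("wrist")
print(s["tcp_pos"],s["joint_vel"].round(1)); np.save("w3.npy",m,allow_pickle=True); cv2.imwrite("pics/w3.png",im); cv2.imwrite("pics/s3.png",snapshot("scene"));cv2.imwrite("pics/t3.png",snapshot("top"))
np.save("w3s.npy",s,allow_pickle=True)
E
```

```text
time_s: 6.4
tcp_pos: [0.5936, 0.1293, 0.1837]
ee_rot: [[-0.086, 0.996, -0.001], [0.996, 0.086, -0.005], [-0.005, -0.002, -1.0]]
wrist_force: [-1.0, -0.7, -2.9]
opening: 0.0145
time_s: 7.07
tcp_pos: [0.5906, 0.2347, 0.1531]
ee_rot: [[-0.086, 0.996, -0.001], [0.996, 0.086, -0.006], [-0.006, -0.002, -1.0]]
wrist_force: [-0.4, -0.6, -3.1]
opening: 0.0149
[0.5912032  0.23409985 0.15387174] [-0.4 -0.5  0.   0.   0.2  0.1]
```

View pics/w3.png

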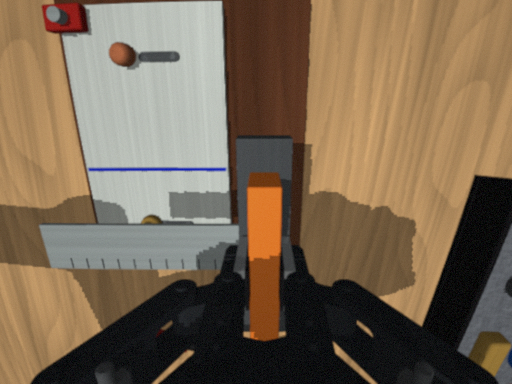

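View pics/s3.png

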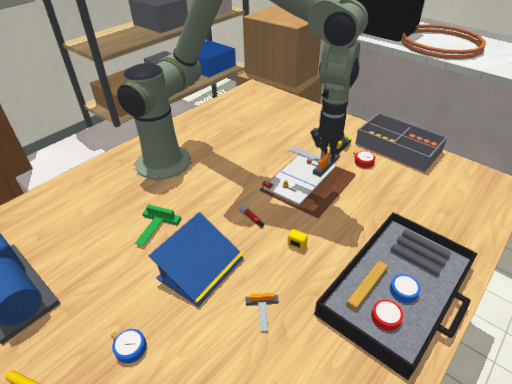

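```bash
python3 - <<'E'
from h import *
im=cv2.imread("pics/w3.png");crop(im,35,0,200,150,4,"pics/w3a.png");crop(im,30,125,150,120,5,"pics/w3b.png");crop(im,180,120,130,100,6,"pics/w3c.png");crop(im,160,0,160,120,5,"pics/w3d.png")
E
```

```text
(no output)
```

View pics/w3a.png

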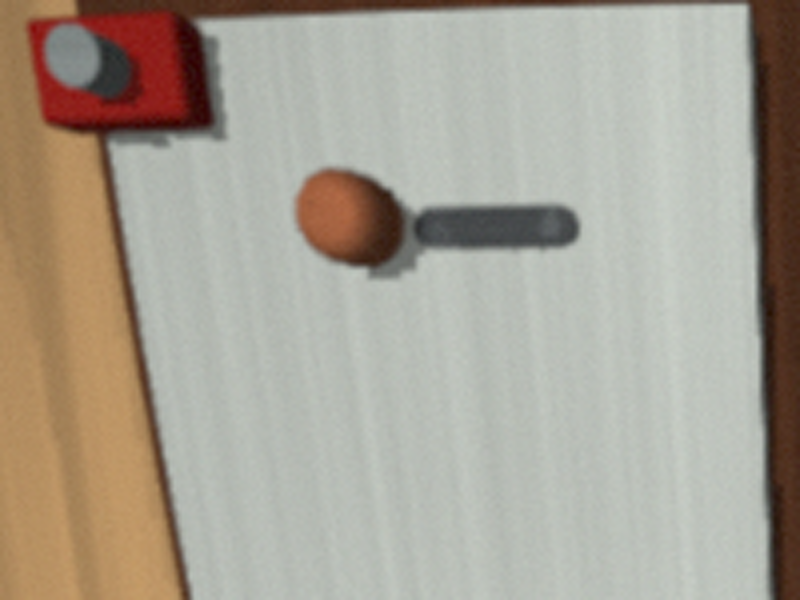

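View pics/w3b.png

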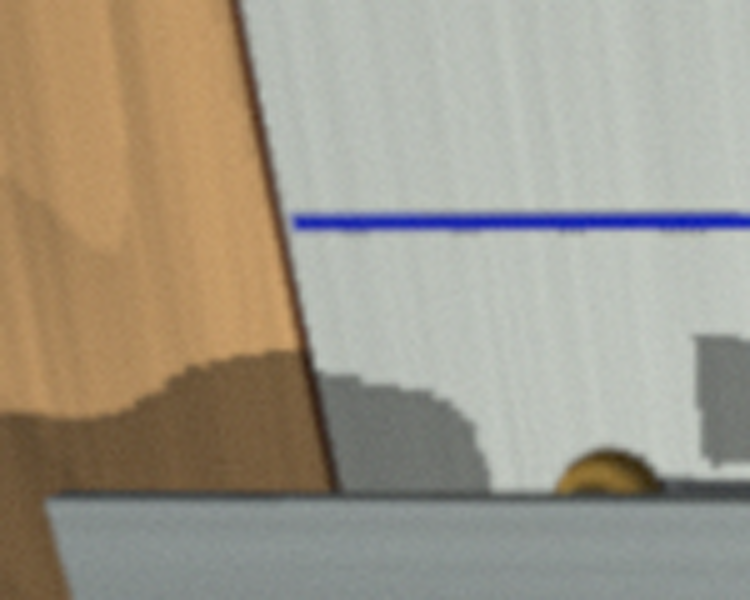

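View pics/w3c.png

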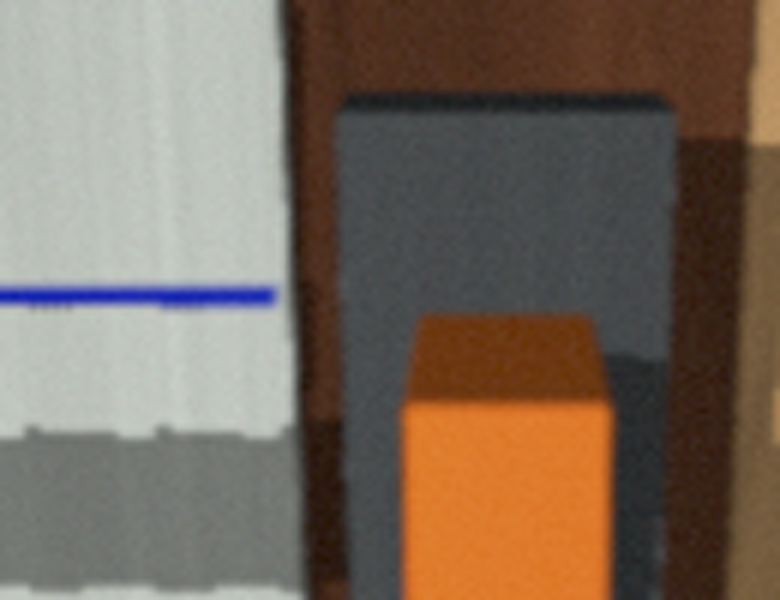

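View pics/w3d.png

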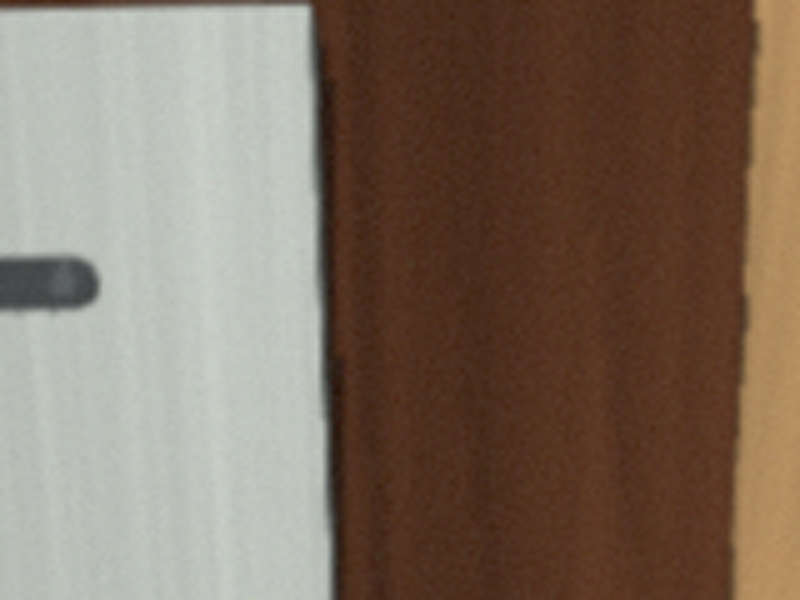

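```bash
python3 - <<'E'
from h import *
im=cv2.imread("pics/w3.png");crop(im,35,215,60,60,8,"pics/w3e.png");crop(im,230,290,70,60,9,"pics/w3f.png")
E
```

```text
(no output)
```

View pics/w3e.png

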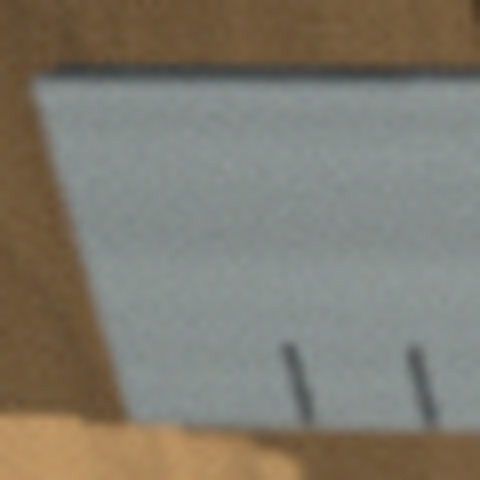

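View pics/w3f.png

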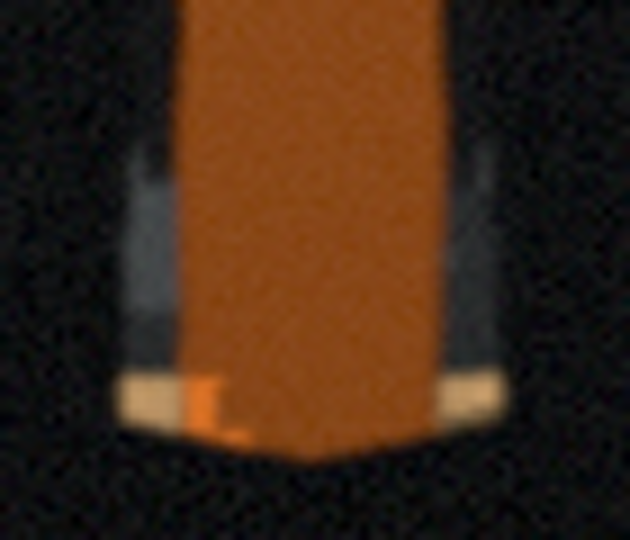

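```bash
cat > fit2.py <<'E'
from mv import *
from scipy.optimize import least_squares
def px(p,k,x,y): return (np.array(p,float)+.5)/k-.5+[x,y]
W=np.load("w3.npy",allow_pickle=True).item(); s=np.load("w3s.npy",allow_pickle=True).item()
b=lambda *p:px(p,5,30,125);c=lambda *p:px(p,6,180,120);d=lambda *p:px(p,5,160,0);e=lambda *p:px(p,8,35,215);a=lambda *p:px(p,4,35,0)
fx=lambda p,P: np.array([p[0],p[1],0])+R.from_euler('Z',p[2]).apply(P)
def res(p):
    r=list(proj(W,fx(p,(-.04,-.13,.018)))[0]-d(311,6))
    r+=list(proj(W,fx(p,(.108,p[3],.018)))[0]-b(294,222))
    r+=list(proj(W,fx(p,(-.038,p[3],.018)))[0]-c(275,296))
    Ri=R.from_euler('Z',-p[2])
    for uv,x,z in [(d(324,300),-.04,.018),(d(332,590),-.04,.018),(d(757,30),-.12,.008),(d(735,560),-.12,.008)]:
        q=Ri.apply(onz(W,uv,z)[0]-[p[0],p[1],0]); r.append((q[0]-x)*1600)
    return r
f1=least_squares(res,[.5125,.262,3.225,.0198],x_scale=.1)
print("fixture",f1.x.round(4),np.degrees(f1.x[2]).round(2));print(np.round(f1.fun,1))
F=f1.x
C=[(e(37,77),(.135,-.015,-.014)),(e(130,425),(.135,.015,-.014)),(c(337,112),(.015,-.065,-.014)),(c(677,112),(-.015,-.065,-.014)),
(c(402,404),(.008,-.047,.014)),(c(613,402),(-.008,-.047,.014)),(c(418,315),(.008,-.047,-.014)),(c(593,315),(-.008,-.047,-.014))]
sq=lambda p,P:p[:3]+R.from_rotvec(p[3:]).as_matrix()@(frame(np.radians(184.8))[0]@P)
def rs(p): return np.ravel([proj(W,sq(p,np.array(P)))[0]-u for u,P in C])
g=least_squares(rs,[.59,.234,.165,0,0,0],x_scale=.1); q=g.x
print("square",q[:3].round(4),"rot deg",np.degrees(q[3:]).round(2));print(np.round(g.fun.reshape(-1,2),1).tolist())
rel=s["ee_rot"].T@(q[:3]-s["tcp_pos"]);print("grip in tool mm",(rel*1e3).round(1))
Xs=R.from_rotvec(q[3:]).as_matrix()@frame(np.radians(184.8))[0]
print("tilt",np.degrees(np.arccos(Xs[2,2])),"yaw sq",np.degrees(np.arctan2(Xs[1,0],Xs[0,0])))
E
python3 fit2.py
```

```text
fixture [0.5127 0.2647 3.2251 0.0216] 184.79
[ 0.1 -0.  -0.1  0.   0.6 -0.  -0.8 -0.1  0.5  0. ]
square [0.5928 0.2337 0.1643] rot deg [-0.89  0.15 -0.01]
[[-0.3, 0.1], [0.3, -0.2], [-0.3, 0.3], [0.1, 0.4], [-0.2, -0.3], [0.2, 0.1], [0.0, -0.2], [0.2, -0.1]]
grip in tool mm [ -0.6   1.5 -10.5]
tilt 0.901198352828381 yaw sq -175.212616941478
```

```bash
python3 -m inch '[[[0.0,0.003,-0.003,0.006,0,0,0],[0.0,0.004,-0.003,0.012,0,0,0],[0.0,0.004,-0.003,0.018,0,0,0],[0.0,0.003,-0.003,0.02,0,0,0],[0.0,0.002,-0.002,0.02,0,0,0],[0.0,0,0,0.018,0,0,0],[0.0,0,0,0.012,0,0,0],[0.0,0,0,0.004,0,0,0]]]'
cat > st.py <<'E'
from mv import *
F=np.array([.5127,.2647,0]);Xf,Rf=frame(3.2251)
s=get_state(); g=s["tcp_pos"]+s["ee_rot"]@np.array([-.0006,.0015,-.0105])
q=(g-F)@Xf*1e3
print("grip in fixture mm",q.round(1),"to flush x",(-55-q[0]).round(1),"line y err",(q[1]-21.6).round(1),"z above lying",(q[2]-37).round(1))
w=s["wrist_force"]; print("F fixture",(w@Xf).round(1),"M",s["moment"].round(2),"v",s["joint_vel"].round(1),"open",s["opening"].round(4),s["time_s"])
print("rot err tool deg",np.degrees(R.from_matrix(s["ee_rot"].T@Rf).as_rotvec()).round(2))
E
python3 st.py
```

```text
time_s: 7.98
tcp_pos: [0.574, 0.2487, 0.0413]
ee_rot: [[-0.086, 0.996, -0.003], [0.996, 0.086, -0.006], [-0.006, -0.004, -1.0]]
wrist_force: [-0.2, -0.5, -2.5]
opening: 0.0145
grip in fixture mm [-61.3  21.6  51.8] to flush x 6.3 line y err -0.0 z above lying 14.8Traceback (most recent call last):
  File "st.py", line 6, in <module>
    w=s["wrist_force"]; print("F fixture",(w@Xf).round(1),"M",s["moment"].round(2),"v",s["joint_vel"].round(1),"open",s["opening"].round(4),s["time_s"])
                                                                                                                      ^^^^^^^^^^^^^^^^^^
AttributeError: 'float' object has no attribute 'round'
```

```bash
sed -i 's/s\["opening"\].round(4)/round(s["opening"],4)/' st.py; python3 st.py; python3 -m inch '[[[0.0,0,0,0.002,0,0,0],[0.0,0,0,0.002,0,0,0],[0.0,0,0,0.002,0,0,0],[0.0,0,0,0.002,0,0,0],[0.0,0,0,0.002,0,0,0],[0.0,0,0,0.001,0,0,0],[0.0,0,0,0.001,0,0,0],[0.0,0,0,0,0,0,0]]]'; python3 st.py
```

```text
grip in fixture mm [-61.3  21.6  51.8] to flush x 6.3 line y err -0.0 z above lying 14.8
F fixture [ 0.3  0.5 -2.5] M [0.   0.03 0.01] v [-0.2  1.9 -0.3 -3.4 -0.   0. ] open 0.0145 7.9833
rot err tool deg [-0.23  0.32  0.13]
time_s: 8.65
tcp_pos: [0.5756, 0.2493, 0.0316]
ee_rot: [[-0.086, 0.996, -0.0], [0.996, 0.086, -0.005], [-0.005, -0.001, -1.0]]
wrist_force: [0.4, 0.5, -2.4]
opening: 0.0147
grip in fixture mm [-62.9  21.2  42.1] to flush x 7.9 line y err -0.4 z above lying 5.1
F fixture [-0.4 -0.4 -2.4] M [ 0.    0.02 -0.01] v [-0.  -0.1  0.1  0.2 -0.  -0. ] open 0.0147 8.65
rot err tool deg [-0.03  0.28  0.15]
```

```bash
python3 -m inch '[[[0.0,0,0,0.001,0,0.003,0],[0.0,0,0,0.001,0,0.003,0],[0.0,0,0,0.001,0,0.003,0],[0.0,0,0,0.0007,0,0,0],[0.0,0,0,0.0007,0,0,0],[0.0,0,0,0.0006,0,0,0],[0.0,0,0,0,0,0,0],[0.0,0,0,0,0,0,0]]]'; python3 st.py
```

```text
time_s: 9.32
tcp_pos: [0.5756, 0.2493, 0.0267]
ee_rot: [[-0.086, 0.996, -0.001], [0.996, 0.086, 0.004], [0.004, -0.001, -1.0]]
wrist_force: [-0.8, -0.3, -2.6]
opening: 0.0145
grip in fixture mm [-62.9  21.2  37.2] to flush x 7.9 line y err -0.4 z above lying 0.2
F fixture [ 0.8  0.2 -2.6] M [ 0.04 -0.04 -0.02] v [ 0.1 -0.1  0.1 -0.  -0.  -0. ] open 0.0145 9.3167
rot err tool deg [-0.03 -0.24  0.15]
```

```bash
python3 -m inch '[[[0.0,0,0,0.0005,0,0,0],[0.0,0,0,0.0005,0,0,0],[0.0,0,0,0.0005,0,0,0],[0.0,0,0,0,0,0,0],[0.0,0,0,0,0,0,0],[0.0,0,0,0,0,0,0],[0.0,0,0,0,0,0,0],[0.0,0,0,0,0,0,0]]]'; python3 st.py
python3 - <<'E'
from h import *
m=camera_model("wrist");np.save("w4.npy",m,allow_pickle=True);im=snapshot("wrist");cv2.imwrite("pics/w4.png",im)
crop(im,40,90,260,200,3,"pics/w4a.png")
E
```

```text
time_s: 9.98
tcp_pos: [0.5758, 0.2495, 0.026]
ee_rot: [[-0.086, 0.996, -0.0], [0.996, 0.086, 0.004], [0.004, 0.0, -1.0]]
wrist_force: [-2.6, 0.1, 5.7]
opening: 0.0148
grip in fixture mm [-63.1  21.1  36.5] to flush x 8.1 line y err -0.5 z above lying -0.5
F fixture [ 2.5 -0.3  5.7] M [-0.24  0.52 -0.03] v [ 0.   0.1  0.  -0.1 -0.   0.1] open 0.0148 9.9833
rot err tool deg [ 0.01 -0.25  0.16]
```

View pics/w4a.png

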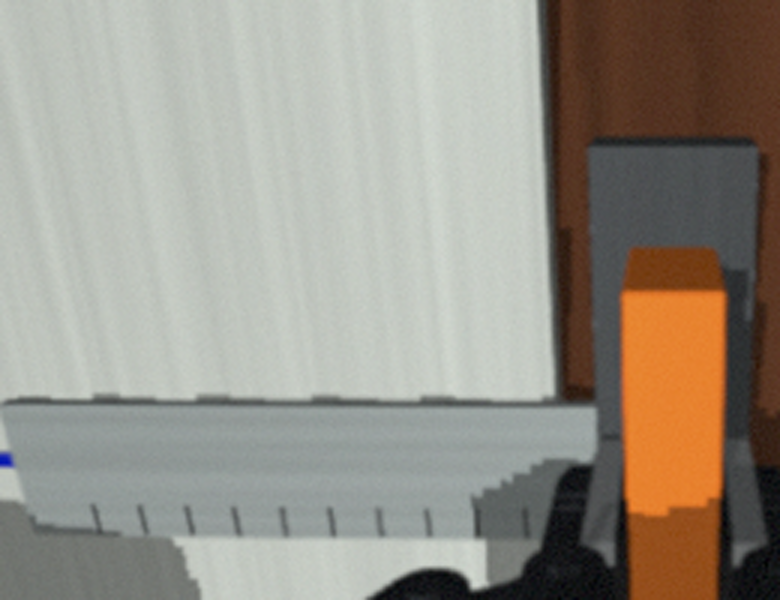

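```bash
python3 -m inch '[[[0.0,0.0005,0,-0.0005,0,0,0],[0.0,0,-0.001,0,0,0,0],[0.0,0,-0.001,0,0,0,0],[0.0,0,-0.001,0,0,0,0],[0.0,0,-0.001,0,0,0,0],[0.0,0,-0.001,0,0,0,0],[0.0,0,-0.001,0,0,0,0],[0.0,0,0,0,0,0,0]]]'; python3 st.py
```

```text
time_s: 10.7
tcp_pos: [0.5699, 0.2494, 0.026]
ee_rot: [[-0.086, 0.996, 0.0], [0.996, 0.086, 0.004], [0.004, 0.0, -1.0]]
wrist_force: [2.1, 0.8, 2.8]
opening: 0.0149
grip in fixture mm [-57.3  20.7  36.5] to flush x 2.3 line y err -0.9 z above lying -0.5
F fixture [-2.2 -0.6  2.8] M [-0.22 -0.57  0.09] v [0.  0.1 0.2 0.2 0.1 0.1] open 0.0149 10.7
rot err tool deg [ 0.03 -0.25  0.15]
```

```bash
python3 -m inch '[[[0.0,-0.0008,-0.0007,0,0,0,0],[0.0,0,-0.0007,0,0,0,0],[0.0,0,-0.0007,0,0,0,0],[0.0,0,-0.0007,0,0,0,0],[0.0,0,-0.0007,0,0,0,0],[0.0,0,0,0,0,0,0],[0.0,0,0,0,0,0,0],[0.0,0,0,0,0,0,0]]]'; python3 st.py
```

```text
time_s: 11.37
tcp_pos: [0.5672, 0.2482, 0.026]
ee_rot: [[-0.085, 0.996, 0.001], [0.996, 0.085, 0.004], [0.004, 0.001, -1.0]]
wrist_force: [5.9, 1.0, 2.4]
opening: 0.015
grip in fixture mm [-54.4  21.6  36.5] to flush x -0.6 line y err -0.0 z above lying -0.5
F fixture [-5.9 -0.5  2.4] M [-0.07 -1.24 -0.14] v [-0.  0.  0. -0. -0.  0.] open 0.015 11.3667
rot err tool deg [ 0.08 -0.25  0.11]
```

```bash
python3 -m inch '[[[0.0,0,-0.0005,0,0,0,0],[0.0,0,-0.0005,0,0,0,0],[0.0,0,-0.0005,0,0,0,0],[0.0,0,0,0,0,0,0],[0.0,0,0,0,0,0,0],[0.0,0,0,0,0,0,0],[0.0,0,0,0,0,0,0],[0.0,0,0,0,0,0,0]]]'; python3 st.py
python3 - <<'E'
from h import *
m=camera_model("wrist");np.save("w5.npy",m,allow_pickle=True);im=snapshot("wrist");cv2.imwrite("pics/w5.png",im)
crop(im,40,90,260,200,3,"pics/w5a.png")
E
```

```text
time_s: 12.03
tcp_pos: [0.5672, 0.2482, 0.0261]
ee_rot: [[-0.085, 0.996, 0.004], [0.996, 0.085, 0.005], [0.004, 0.004, -1.0]]
wrist_force: [7.7, 1.6, -1.5]
opening: 0.0149
grip in fixture mm [-54.4  21.6  36.6] to flush x -0.6 line y err 0.0 z above lying -0.4
F fixture [-7.8 -1.  -1.5] M [ 0.04 -1.92 -0.12] v [ 0. -0. -0.  0.  0.  0.] open 0.0149 12.0333
rot err tool deg [ 0.22 -0.25  0.1 ]
```

View pics/w5a.png

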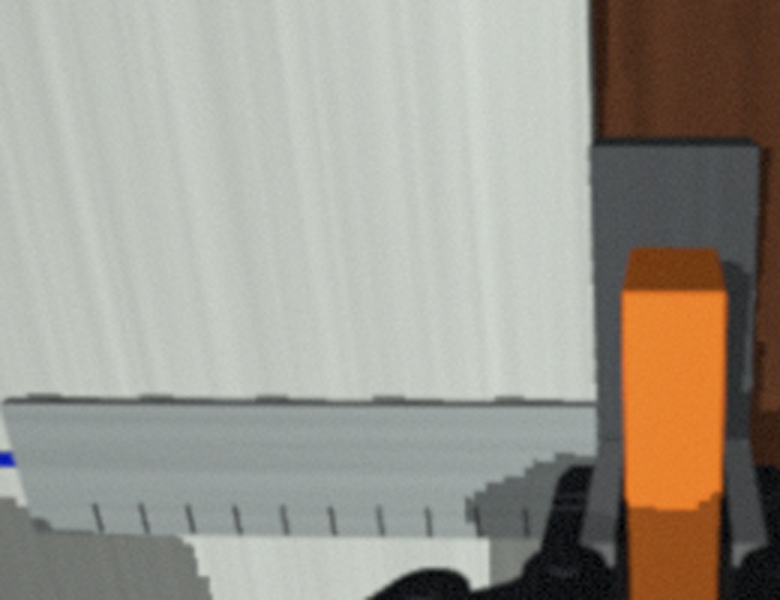

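```bash
python3 -m inch '[[[0.0,0,0.0005,0.0003,0,0,0],[0.0,0,0.0005,0.0003,0,0,0],[0.0,0,0.0005,0,0,0,0],[0.0,0,0,0,0,0,0],[0.0,0,0,0,0,0,0],[0.0,0,0,0,0,0,0],[0.0,0,0,0,0,0,0],[0.0,0,0,0,0,0,0]]]' 20; python3 st.py
```

```text
time_s: 12.75
tcp_pos: [0.5672, 0.2483, 0.026]
ee_rot: [[-0.085, 0.996, 0.001], [0.996, 0.085, 0.004], [0.004, 0.002, -1.0]]
wrist_force: [3.8, 0.0, 5.9]
opening: 0.0147
grip in fixture mm [-54.4  21.6  36.5] to flush x -0.6 line y err -0.0 z above lying -0.5
F fixture [-3.8  0.3  5.9] M [-0.17 -1.03 -0.09] v [-0.  -0.1 -0.   0.1 -0.   0. ] open 0.0147 12.75
rot err tool deg [ 0.09 -0.24  0.11]
```

```bash
python3 -m inch '[[[0.03,0,0,0,0,0,0],[0.05,0,0,0,0,0,0],[0.06,0,0,0,0,0,0],[0.07,0,0,0,0,0,0],[0.07,0,0,0,0,0,0],[0.07,0,0,0,0,0,0],[0.07,0,0,0,0,0,0],[0.07,0,0,0,0,0,0]]]'; python3 st.py
python3 - <<'E'
from h import *
im=snapshot("wrist");cv2.imwrite("pics/w6.png",im)
E
```

```text
time_s: 13.42
tcp_pos: [0.5661, 0.2482, 0.025]
ee_rot: [[-0.086, 0.996, -0.001], [0.996, 0.086, 0.004], [0.004, -0.001, -1.0]]
wrist_force: [0.5, -0.3, 0.6]
opening: 0.0699
grip in fixture mm [-53.3  21.5  35.5] to flush x -1.7 line y err -0.1 z above lying -1.5
F fixture [-0.5  0.3  0.6] M [ 0.03 -0.    0.01] v [ 0.  -0.   0.1 -0.  -0.   0. ] open 0.0699 13.4167
rot err tool deg [-0.04 -0.24  0.15]
```

View pics/w6.png

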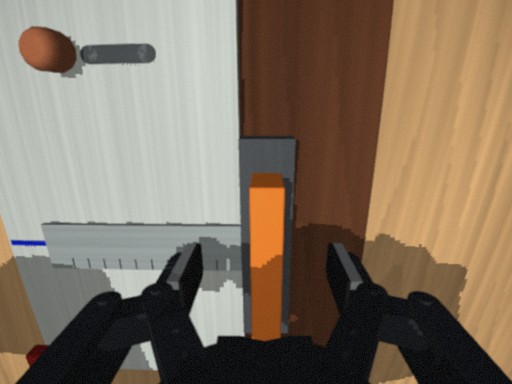

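Released; the fingers are clear of the rib on both sides and the stock still lies along the edge. I'll raise straight up.

```bash
python3 -m inch '[[[0.07,0,0,-0.005,0,0,0],[0.07,0,0,-0.01,0,0,0],[0.07,0,0,-0.02,0,0,0],[0.07,0,0,-0.025,0,0,0],[0.07,0,0,-0.025,0,0,0],[0.07,0,0,-0.025,0,0,0],[0.07,0,0,-0.02,0,0,0],[0.07,0,0,-0.01,0,0,0]]]'
python3 -m inch '[[[0.07,0,0,0,0,0,0],[0.07,0,0,0,0,0,0],[0.07,0,0,0,0,0,0],[0.07,0,0,0,0,0,0],[0.07,0,0,0,0,0,0],[0.07,0,0,0,0,0,0],[0.07,0,0,0,0,0,0],[0.07,0,0,0,0,0,0]]]'
python3 - <<'E'
from h import *
m=camera_model("wrist");np.save("w7.npy",m,allow_pickle=True);im=snapshot("wrist");cv2.imwrite("pics/w7.png",im)
crop(im,60,60,230,200,3,"pics/w7a.png")
cv2.imwrite("pics/s7.png",snapshot("scene"))
E
```

```text
time_s: 14.13
tcp_pos: [0.568, 0.2481, 0.1694]
ee_rot: [[-0.086, 0.996, 0.004], [0.996, 0.086, 0.006], [0.005, 0.005, -1.0]]
wrist_force: [0.4, -0.7, 0.8]
opening: 0.0697
time_s: 14.8
tcp_pos: [0.5661, 0.2476, 0.1647]
ee_rot: [[-0.086, 0.996, -0.001], [0.996, 0.086, 0.004], [0.004, -0.001, -1.0]]
wrist_force: [0.4, -0.4, 0.7]
opening: 0.0699
```

View pics/w7.png

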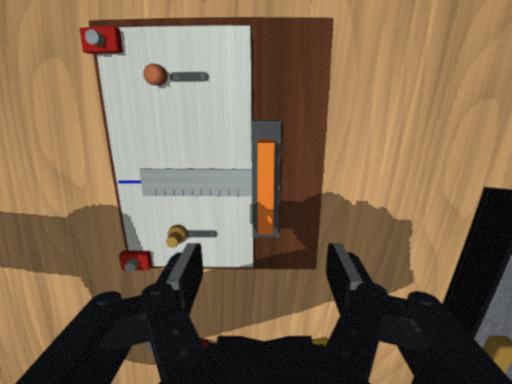

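View pics/s7.png

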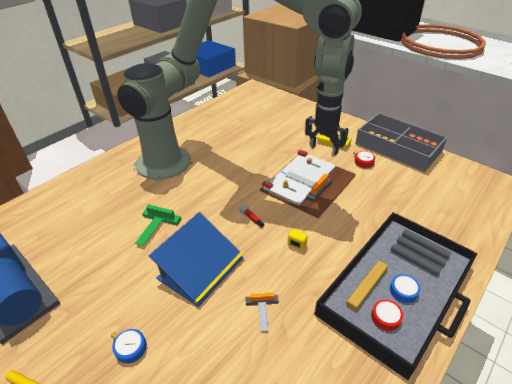

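```bash
python3 - <<'E'
from h import *
im=cv2.imread("pics/w7.png");crop(im,112,150,60,60,9,"pics/w7b.png");crop(im,225,105,70,145,4,"pics/w7c.png")
E
```

```text
(no output)
```

View pics/w7b.png

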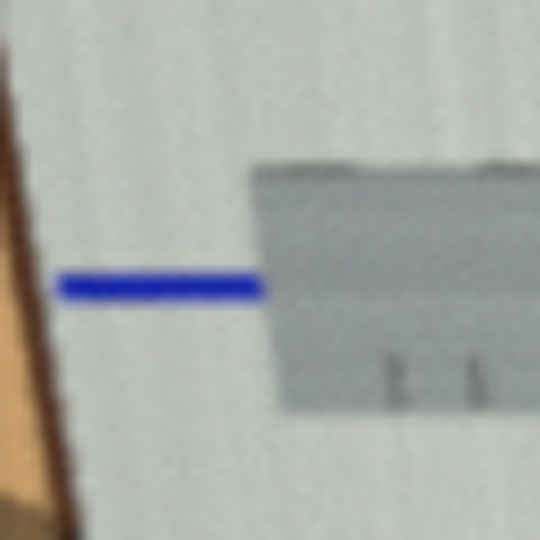

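View pics/w7c.png

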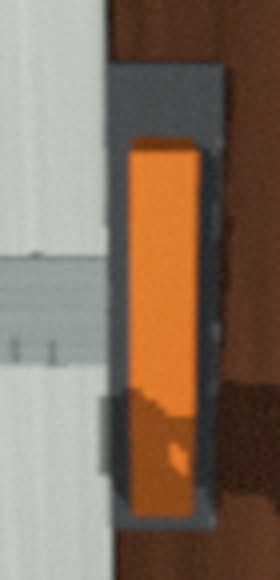

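```bash
python3 - <<'E'
from mv import *
from scipy.optimize import least_squares
W=np.load("w7.npy",allow_pickle=True).item()
px=lambda p,k,x,y:(np.array(p,float)+.5)/k-.5+[x,y]
b=lambda *p:px(p,9,112,150);c=lambda *p:px(p,4,225,105)
X,_=frame(3.2251);F=np.array([.5127,.2647,0])
fx=lambda uv,z:((onz(W,uv,z)[0]-F)@X*1e3).round(1)
print("tip",fx(b(253,176),.023),fx(b(282,410),.023),"line",fx(b(262,287),.018),fx(b(62,287),.018))
print("stock front -y,+y",fx(c(107,63),.023),fx(c(115,527),.023),"back",fx(c(223,63),.023),fx(c(216,527),.023))
print("edge",fx(c(106,20),.018),fx(c(114,560),.018))
print("grip top",fx(c(130,152),.051),fx(c(198,152),.051),fx(c(130,516),.051),fx(c(195,516),.051))
E
```

```text
tip [79.3  6.6 23. ] [79.7 35.9 23. ] line [82.4 21.7 18. ] [107.5  21.8  18. ]
stock front -y,+y [-40.5 -43.6  23. ] [-41.4  85.4  23. ] back [-69.5 -43.7  23. ] [-70.4  85.3  23. ]
edge [-40.1 -53.9  18. ] [-40.8  98.8  18. ]
grip top [-46.9 -25.3  51. ] [-62.6 -25.4  51. ] [-46.5  67.8  51. ] [-63.2  67.7  51. ]
```

```bash
python3 -c "
from station import *
print(get_state()['time_s'],sign_off())"
```

```text
the job is handed in; nothing more can be done
14.9 None
```

I laid the T-square flat on the board with its stock against the plate edge and its blade along the blue line. I let go and handed the job in at 14.9 s of the 46 s allowed.

I gripped the larger orange-ribbed square square-on to the slope, lifted it off the rest and levelled it. I lowered it onto the bare strip until I felt contact, then slid it against the plate with about 8 N. I eased that off, opened the fingers and raised them about 140 mm clear.

**Last checks, from the wrist picture after release:**

| Check | Measured | Allowed |
|---|---|---|
| Stock front face from plate edge, both ends | about 0.5 mm | 3 mm |
| Blade centre line from blue line, at the tip | about 0.5 mm | 7 mm |
| Blade centre line from blue line, at the stock | about 0.8 mm | 7 mm |
| Blade tip past the plate edge | about 119 mm | over 100 mm |

- **Flatness:** these positions come from a flat-lying model that matched the picture within about a millimetre. I did not measure the tilt on its own after release.
- **Bystanders:** those visible in the final pictures look unmoved, and no contact with any of them was felt; I did not measure their positions.
- **One disagreement:** my first estimate from the fixed cameras put the board 2–3 mm away from the wrist camera's fit. I used the wrist fit, and the contact I felt at the plate edge agreed with it to 0.6 mm.

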